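# Chock the turned roller on the sloping rest

### The arm

A 7-joint arm with a two-finger parallel gripper is mounted at the origin on a cart in front of the work surface, level with it; the furniture and walls round the work are solid. World frame = base frame: x ahead of the robot, y to its left, z up, the work surface at z = 0. Lengths are in m, angles in rad, forces in N, time in s.
With the tool pointing down it reaches from about 0.4 to 0.85 m from the base axis. Payload 4.5 kg.
Tool frame: the origin (TCP) lies at the very end of the fingers, on their centre line; the grasp point (between the pads) lies 19 mm behind it; z points along the fingers, y is the line along which they close (so a half turn about z gives the same grasp; the last joint's range is limited). The gripper opens to 88 mm and grips with 3 to 60 N. Pads are 18 mm wide; open, the fingers measure 123 mm over their backs; the gripper's body (75 mm by 187 mm) begins 45 mm behind the grasp point.
Start: joints at [-1.28, 0.689, -0.195, 1.565, 0.157, 0.902, -0.215], TCP at [0.159, 0.605, 0.215] pointing down, gripper open.
Joint ranges: [-3.01, 3.01], [-0.46, 2.08], [-1.47, 1.51], [0.13, 2.56], [-1, 4.14], [0.04, 2.09], [-2.66, 2.66]. Speed limits (rad/s): [2.57, 2.57, 3.14, 3.14, 3.14, 3.14, 3.14].

### API

Orientations are given as a unit quaternion [x, y, z, w].
In Python, from plant import r gives the robot as it stands. The module is installed in compiled form; this text tells all that it offers.
- The arm moves only by the tool step_arm, never from a script. Its argument "increments" is a list of rows, each a list of 2 entries, a list of its own where there are three numbers: the shift along the world's x, y, z in cm, then the turn, a rotation vector about the world's x, y, z in degrees. A call has exactly 10 rows; each row shifts and turns the commanded pose from where the row before left it; what a row does not reach is not made up. A row lasts 1/10 s, in which the tool goes at most 50 mm and 8.59 degrees, less where a joint would pass 70% of its speed; a pose out of reach is approached as far as the arm can. A call is refused whole if a number of a shift passes 5 or a number of a turn 8.59, either way. A call with a gripper value outside its range is refused whole. "fingers" is the opening, from 0 (shut) to 1 (fully open), set as the call begins (left out, the last holds). The fingers move at their own pace and stop on an object; "grip_force" is the grip in N (left out, the last holds). Time passes only in rows, so rows that do not move let the fingers close, or fill a call up. It gives the time, the measured TCP pose, the force, the opening and the grip force at its end, in the units of the state.
- r.get_state(): the state, without advancing time (a new reading comes with each control period).
- r.snapshot(name): name is "side" or "top"; returns (picture, depth): 384x512x3 uint8, red, green, blue; 384x512 float32, m along the optical axis (not along the pixel's ray), 0 where there is no reading.
- r.calibration(name): a dict with "fov_y" (degrees; the focal length in pixels is half the picture's height over the tangent of half this angle, whatever the lens; pixels are square), "cx", "cy" (the principal point, pixels), "R" (3x3) and "t" (3): a world point X has camera coordinates R X + t. Camera axes: x right, y down, z forward; pixel columns grow to the right and rows downward; lengths in m; the calibration is good to about 2 mm. A picture is of the moment at which its call begins. calibration takes no time and is no camera call.
- r.finish_job(): hands the job in; it is judged then, once.
The state is a dict: "clock": time; "q": joint angles; "qd": joint speeds; "joint_torque": joint torques, N m; "tool_pos": TCP position; "eef_rot": TCP orientation; "contact_force": force on the tool from outside, world axes, zero at the start; "moment": the same for the moment, N m; "opening": opening from 0.0 (shut) to 1.0 (fully open); "finger_force": force on a finger pad.
Only numpy, scipy, OpenCV 4.12 (cv2) and the standard library are available. Lean on these libraries where they do the work, as an engineer would, in place of code of your own. Each camera call takes 0.05 s, during which the arm holds its last target. There are 200 camera calls.

### The job

Set the wedge chock on the sloping rest, nose uphill, below the beech roller, and push it against the roller's low side, so that the roller rolls off its dowels and up against the sprung buffer. Press the chock home with a firm but gentle push of about 14 N (20 N between chock and roller would bruise it), then let go: the roller must stay wedged between chock and buffer with the spring still partly compressed. Do not touch the roller with the gripper, and leave the other things where they are.

Things in the scene. Friction and masses are not known exactly. Their poses are not given: they have to be found in the camera images.
- ramp: Fixed plywood sloping rest, 310 mm long (x from -169 to +138 mm), 200 mm wide (y). Origin at bench height; x points level in the uphill direction, y across, z up. The board rises 7 degrees towards +x: its flat top is 20.5 mm above the bench at the low edge and 41 mm at x = 0. Room to set the chock down is below the dowels, clear of the roller's overhang.
- dowel_gap (a point): Point on the board's top midway between two fixed dowels, 12 mm thick and 10 mm tall, at y = +52 and -52 mm from it, which hold the roller at the start. The chock (56 mm wide) passes between them. Axes as the ramp.
- buffer_zone (a point): A fixed point of the ramp, 34 mm above the board on the middle line, mean place of the face of the sprung rubber-faced buffer (100 mm wide, 12 to 56 mm above the board) on the back fence. The fence is shifted from job to job and not measured: the face stands up to 13 mm up- or downhill of here; find it by feel. It yields uphill at 2 N per mm, 13 mm at most.
- roller_center (a point): Centre of the roller: a pale turned beech plug, cylinder of 68 mm diameter and 118 mm length, about 0.5 kg, lying across the slope (this point's z axis is the roller's axis, along the ramp's y; the point turns as it rolls). At the start it leans against the two dowels, centre at ramp x = -17 mm, 34 mm above the board. At first touch the chock's origin is about 57 mm downhill.
- roller: The same roller; origin at the middle of one flat end.
- chock: Yellow wedge chock, 80 x 56 mm, 0.3 kg, wooden grip on top. Origin at centre of underside; x points to the nose (3 mm thick, at x = +40 mm). Face rises at 38 degrees to a top 24 mm high. Rubber sole (friction about 0.8): pressed home, it stays when released; a third of the push is lost in it. It jams if pressed down while pushed; pushed low on the heel (rear end) it slides with 2 to 5 N.
- chock_grip (a point): Point to grasp on the chock: in its wooden grip block, 10 mm behind the chock's origin and 44 mm above its underside. The block is 28 mm wide (along y), 34 mm long (x), from 24 to 54 mm above the underside. Same axes as the chock.
- cork_block: Bystander: cork sanding block 61 x 110 x 36 mm, origin at centre of underside. Chock and cork block lie on either side of the rest, in either order.
- tape_measure: Bystander: yellow tape measure 39 x 70 x 64 mm, origin at centre of underside.
- glue_bottle: Bystander: glue bottle with orange nozzle, 58 mm diameter, 174 mm tall, origin at centre of underside.
There are look-alikes about, which are no part of the job. What is shaped like the roller but pink is not meant.

How it is judged:
On the way, in this order (a step that is already met when the one before it is completed fails the run):
1. the chock stands on the rest below the roller, while the roller still leans on its dowels (x of chock in the frame of ramp between -0.15 and -0.055 m and y of chock in the frame of ramp between -0.04 and 0.04 m and z of chock in the frame of ramp below 0.045 m and x of roller_center in the frame of ramp below -0.008 m), for 0.1 s.
2. the chock is pressed firmly against the roller, which is off its dowels (4 N or more between them) (contact force between chock and roller above 4 N and x of roller_center in the frame of ramp above -0.004 m), for 0.2 s.
At the end, for the whole second after the job is handed in: Released and at rest: roller off its dowels (centre at ramp x > 0), lifted under 10 mm, square within 0.12 rad, still wedged with 2 to 18 N between chock and roller; chock flat on the board (0.1 rad), nose uphill within 0.3 rad, within 40 mm of the middle line (contact force between chock and roller between 2 and 18 N and x of roller_center in the frame of ramp above 0 m and z of roller_center in the frame of ramp below 0.09 m and angle between the z axis of roller_center and the y axis of ramp, either way round below 0.12 rad and angle between the x axis of chock and the x axis of ramp, either way round below 0.3 rad and angle between the z axis of chock and the z axis of ramp, either way round below 0.22 rad and y of chock in the frame of ramp between -0.04 and 0.04 m and linear speed of each of roller, chock below 0.01 m/s and x of roller_center in the frame of chock above 0.03 m); the robot touches nothing.
It fails at once if roller squeezed: chock and roller pressed together with more than 20 N (contact force between chock and roller above 20 N).
It fails at once if the gripper touches the roller (contact force between any of the fingers, the arm and roller above 1 N).
It fails at once if the cork block is moved more than 20 mm (distance of cork_block from where it was at the start of the episode above 0.02 m).
It fails at once if the tape measure is moved more than 20 mm (distance of tape_measure from where it was at the start of the episode above 0.02 m).
It fails at once if the glue bottle is moved more than 20 mm (distance of glue_bottle from where it was at the start of the episode above 0.02 m).
It also fails if it takes over 70 s, if anything falls off the work surface, if the arm or the gripper's body presses on something with over 40 N, if the wrist force passes 120 N, or if a joint passes its speed limit or range.

## Working session

There is one attempt and no reset: what is moved stays moved. The work goes in short steps, Python scripts to look and compute and a tool call to move; the robot and the scene stay as the last step left them, time stands still between calls to the robot, and variables do not carry over. Pictures are saved under pics/ and viewed, at most 10 in all, crops included, and the job is handed in when it is done.

Besides the shell and the picture viewer there is one more tool, called after "Request:" as name(argument=value, ...) on one line, values as JSON. step_arm: Moves the arm, as the interface text tells. Its arguments: {"type":"object","properties":{"increments":{"type":"array","items":{"type":"array"}},"fingers":{"type":"number"},"grip_force":{"type":"number"}},"required":["increments"]}

```bash
mkdir -p pics
cat > h.py <<'E'
import numpy as np, cv2
from plant import r
def snap(n):
    p,d=r.snapshot(n); np.savez(f'{n}.npz',p=p,d=d); return p,d
def world(n,d,u,v):
    c=r.calibration(n); f=d.shape[0]/2/np.tan(np.radians(c['fov_y'])/2)
    z=d[v,u]; P=np.stack([(u-c['cx'])/f*z,(v-c['cy'])/f*z,z],-1)
    return (P-np.array(c['t']))@np.array(c['R'])
def cloud(n,d):
    v,u=np.mgrid[:d.shape[0],:d.shape[1]]; return world(n,d,u,v)
E
python3 - <<'E'
from h import *
for n in('top','side'):
    p,d=snap(n); cv2.imwrite(f'pics/{n}0.png',cv2.resize(p[:,:,::-1],(768,576)))
    c=r.calibration(n); print(n,c['fov_y'],np.round(np.array(c['R']),3).tolist(),c['t'])
s=r.get_state();print(s)
E
```

```text
top 42.80888654183547 [[0.014, -1.0, 0.022], [-0.991, -0.017, -0.136], [0.136, -0.02, -0.991]] [-0.02559621  0.53346039  1.32689942]
side 43.3813837783282 [[0.83, -0.557, 0.015], [-0.321, -0.499, -0.805], [0.456, 0.663, -0.593]] [-0.42542801  0.2516876   1.14147019]
{'clock': 0.1, 'q': array([-1.2802183 ,  0.68988775, -0.19450214,  1.56622306,  0.15730672,
        0.90250545, -0.21511852]), 'qd': array([-1.02985323e-03, -1.02939446e-03, -2.31446443e-04, -2.83278549e-03,
        1.25167729e-03,  6.66940465e-05, -1.03766474e-03]), 'joint_torque': array([-3.07631999e-03, -5.28509331e+01, -1.27148386e+00, -1.53839189e+01,
       -5.25794306e-02,  1.98325979e-03,  4.63708739e-05]), 'tool_pos': array([0.15863292, 0.60391326, 0.21390205]), 'eef_rot': array([ 1.28013711e-01,  9.91772062e-01, -8.15961653e-04, -3.61149525e-05]), 'contact_force': array([ 0.12521562,  0.10519573, -0.65124232]), 'moment': array([-0.00531707,  0.01699203,  0.03416146]), 'finger_force': 0.0, 'opening': 0.995940620407014}
```

View pics/top0.png

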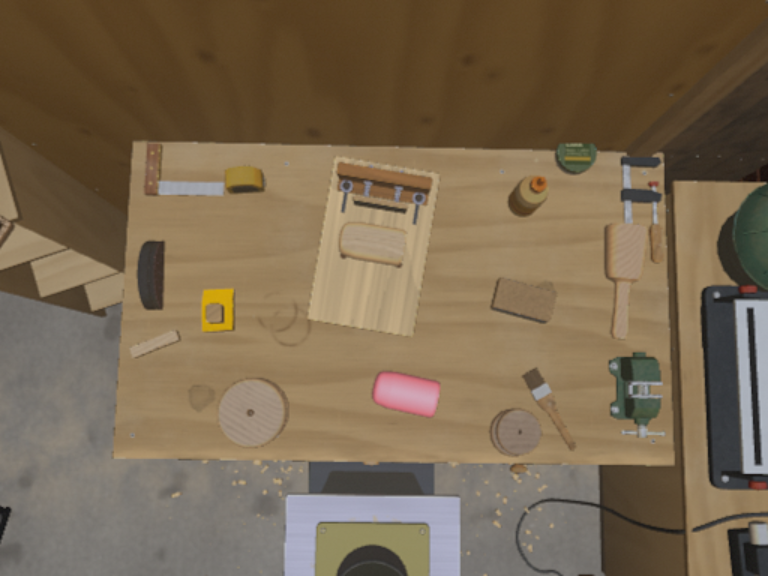

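View pics/side0.png

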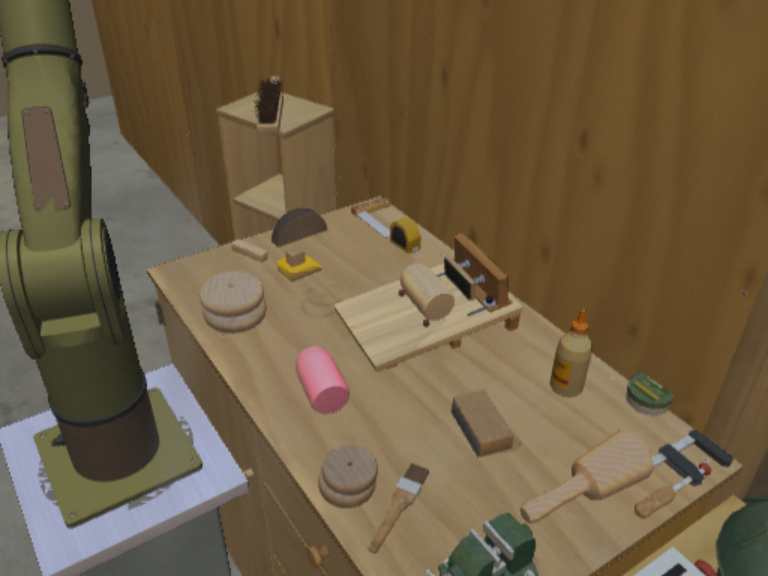

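Top view (768-wide picture): beech roller on the rest at (373,243), with a pink look-alike at (406,393). The beech one fits, since it lies on the dowels. The yellow chock is at (217,310) and the yellow tape measure at (243,180). Only the former has a wooden grip. The cork block is at (524,300) and the glue bottle at (530,195). I'll confirm in an enlarged crop.

Run:
```python
from h import *
p=np.load('top.npz')['p']; q=np.load('side.npz')['p']
a=cv2.resize(p[180:230,120:170,::-1],(400,400),interpolation=cv2.INTER_CUBIC)
b=cv2.resize(q[155:195,175:225,::-1],(400,320),interpolation=cv2.INTER_CUBIC); b=np.vstack([b,np.zeros((80,400,3),np.uint8)])
cv2.imwrite('pics/ch.png',np.hstack([a,b]))
cv2.imwrite('pics/ramp.png',cv2.resize(p[100:228,200:300,::-1],None,fx=4.6,fy=4.6,interpolation=cv2.INTER_CUBIC))
```

```text
(no output)
```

View pics/ch.png

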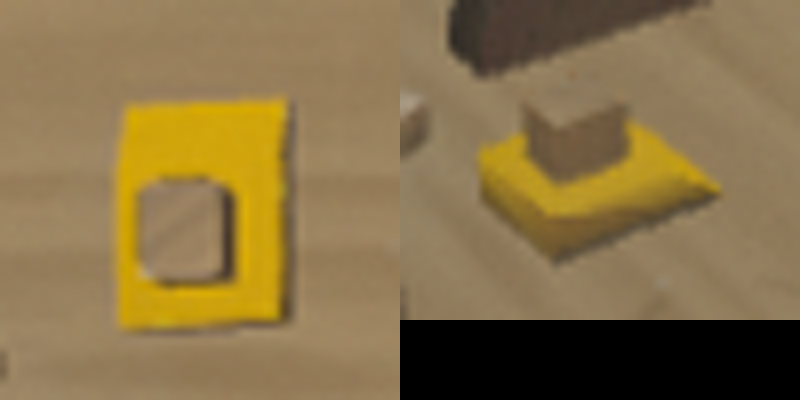

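View pics/ramp.png

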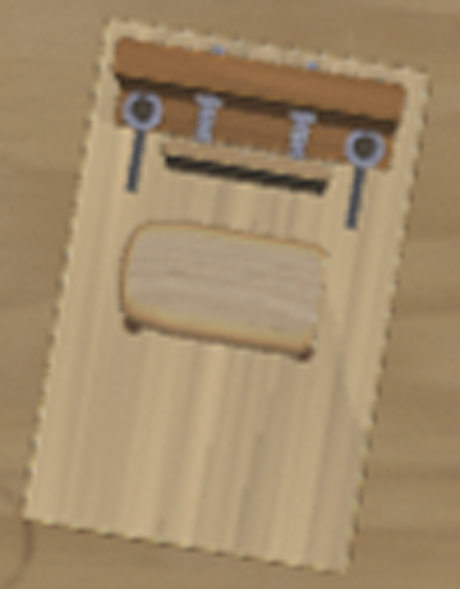

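Chock crop: nose at the top edge (away from the robot), grip top face about (140–222, 180–283). Corners (125,103), (287,100), (282,322), (120,328). Ramp crop: low corners (25,520), (350,572), high corners (108,20), (428,72), roller spanning (122,275)–(325,300), dowels (133,325) and (305,352).

```bash
cat >> h.py <<'E'
def ray(n,u,v,zw,shape=(384,512)):
    c=r.calibration(n); f=shape[0]/2/np.tan(np.radians(c['fov_y'])/2); R=np.array(c['R'])
    C=-R.T@np.array(c['t']); w=R.T@np.array([(u-c['cx'])/f,(v-c['cy'])/f,1]); return C+w*(zw-C[2])/w[2]
E
python3 - <<'E'
from h import *
np.set_printoptions(precision=4,suppress=True)
t7=np.tan(np.radians(7))
R=lambda u,v,z:ray('top',200+u/4.6-.4,100+v/4.6-.4,z)
K=lambda u,v,z:ray('top',120+u/8-.4,180+v/8-.4,z)
for nm,a in dict(lowL=(25,520,.0205),lowR=(350,572,.0205),hiL=(108,20,.058),hiR=(428,72,.058),dL=(133,325,.043),dR=(305,352,.043)).items(): print(nm,R(*a))
for nm,a in dict(nL=(125,103,.003),nR=(287,100,.003),hR=(282,322,.0),hL=(120,328,.0),grip=(181,231,.054)).items(): print(nm,K(*a))
d=np.load('top.npz')['d']; P=cloud('top',d)
# board plane fit: region between low edge and roller
q=P[186:218,215:270].reshape(-1,3); q=q[(q[:,2]>.01)&(q[:,2]<.06)]
A=np.c_[q[:,:2],np.ones(len(q))]
for _ in range(3):
    c=np.linalg.lstsq(A,q[:,2],rcond=None)[0]; k=abs(A@c-q[:,2])<.003; A,q=A[k],q[k]
print('plane',c,np.degrees(np.arctan(np.hypot(*c[:2]))),np.degrees(np.arctan2(c[1],c[0])),len(q))
# roller ridge
s=P[148:178,226:272].reshape(-1,3); s=s[s[:,2]>.095]; print('roller top',s.mean(0),s[:,2].max(),len(s)); 
w=s[:,:2]-s[:,:2].mean(0); print(np.linalg.svd(w,full_matrices=False)[2][0])
g=P[200:217,136:149].reshape(-1,3); g=g[g[:,2]>.045]; print('grip',g.mean(0),g.min(0),g.max(0))
print('bench z',np.median(P[230:240,200:240,2]))
# buffer face height points
b=P[132:144,234:272].reshape(-1,3); b=b[b[:,2]>.085]; print('buf',b.mean(0),len(b))
E
```

```text
lowL [0.4702 0.1272 0.0205]
lowR [ 0.4418 -0.0707  0.0205]
hiL [0.7732 0.0823 0.058 ]
hiR [ 0.7446 -0.1132  0.058 ]
dL [0.5876 0.0634 0.043 ]
dR [ 0.5729 -0.0408  0.043 ]
nL [0.5259 0.3278 0.003 ]
nR [0.528  0.2707 0.003 ]
hR [0.4493 0.2697 0.    ]
hL [0.4463 0.3264 0.    ]
grip [0.4758 0.2951 0.054 ]
plane [ 0.1288 -0.0194 -0.0375] 7.42155582614594 -8.544225272680395 1210
roller top [0.6025 0.0075 0.1099] 1.387221893239119 797
[-0.2487 -0.9686]
grip [0.4738 0.2893 0.0749] [0.3484 0.0099 0.0451] [0.4911 0.3084 1.3872]
bench z 0.0006875870767029653
buf [ 0.6728 -0.0071  0.1019] 217
```

```bash
cat >> h.py <<'E'
from scipy.spatial.transform import Rotation as Ro
YAW=np.radians(-8.2); O=np.array([.6228,.0042,0])
def ramp2w(x,y,h):  # h = height normal to board at ramp x
    a=np.radians(7); b=np.array([x-h*np.sin(a),y,.041+x*np.tan(a)+h*np.cos(a)])
    return O+Ro.from_euler('z',YAW).apply(b)
def goal(pos,yaw,tilt=0):  # cm and deg still to go
    s=r.get_state(); c=Ro.from_quat(s['eef_rot'])
    T=Ro.from_euler('z',yaw)*Ro.from_euler('y',-tilt)*Ro.from_euler('x',np.pi)
    ds=[(T2*c.inv()).as_rotvec(degrees=True) for T2 in (T,T*Ro.from_euler('z',np.pi))]
    print('shift cm',np.round((np.array(pos)-s['tool_pos'])*100,2),'turn deg',np.round(min(ds,key=np.linalg.norm),2))
E
python3 - <<'E'
from h import *
goal((.476,.296,.215),np.radians(2.5))
E
```

```text
shift cm [ 31.74 -30.79   0.11] turn deg [ 0.09 -0.   17.21]
```

Request:
step_arm(increments=[[[3.1, -3.0, 0], [0, 0, 1.7]], [[3.2, -3.1, 0], [0, 0, 1.7]], [[3.2, -3.1, 0], [0, 0, 1.7]], [[3.2, -3.1, 0], [0, 0, 1.7]], [[3.2, -3.1, 0], [0, 0, 1.7]], [[3.2, -3.1, 0], [0, 0, 1.7]], [[3.2, -3.1, 0], [0, 0, 1.7]], [[3.2, -3.1, 0], [0, 0, 1.7]], [[3.2, -3.1, 0], [0, 0, 1.7]], [[3.0, -3.1, 0], [0, 0, 1.7]]], fingers=1)

```text
clock: 1.1
tool_pos: [0.4769, 0.2938, 0.2144]
eef_rot: [-0.02, 1.0, -0.0, -0.0]
contact_force: [0.9, 0.9, -0.2]
opening: 0.997
finger_force: 0.0
```

Run:
```python
from h import *
goal((.476,.296,.03),np.radians(2.5))
p,d=snap('side'); cv2.imwrite('pics/s1.png',cv2.resize(p[60:230,110:340,::-1],None,fx=3,fy=3))
```

```text
shift cm [ -0.09   0.22 -18.44] turn deg [ 0.02 -0.02  0.16]
```

Request:
step_arm(increments=[[[0, 0.2, -3], [0, 0, 0]], [[0, 0, -3], [0, 0, 0]], [[0, 0, -3], [0, 0, 0]], [[0, 0, -3], [0, 0, 0]], [[0, 0, -2.5], [0, 0, 0]], [[0, 0, -2], [0, 0, 0]], [[0, 0, -1], [0, 0, 0]], [[0, 0, -0.8], [0, 0, 0]], [[0, 0, 0], [0, 0, 0]], [[0, 0, 0], [0, 0, 0]]])

```text
clock: 2.15
tool_pos: [0.4761, 0.2979, 0.0322]
eef_rot: [-0.02, 1.0, 0.0, 0.0]
contact_force: [-0.3, -0.3, -0.1]
opening: 1.0
finger_force: 0.0
```

Request:
step_arm(increments=[[[0, 0, 0], [0, 0, 0]], [[0, 0, 0], [0, 0, 0]], [[0, 0, 0], [0, 0, 0]], [[0, 0, 0], [0, 0, 0]], [[0, 0, 0], [0, 0, 0]], [[0, 0, 0], [0, 0, 0]], [[0, 0, 0], [0, 0, 0]], [[0, 0, 0], [0, 0, 0]], [[0, 0, 0], [0, 0, 0]], [[0, 0, 0], [0, 0, 0]]], fingers=0, grip_force=25)

```text
clock: 3.15
tool_pos: [0.4757, 0.2975, 0.0316]
eef_rot: [-0.02, 1.0, 0.0, -0.0]
contact_force: [0.3, 0.4, 0.5]
opening: 0.115
finger_force: 0.0
```

Run:
```python
from h import *
p,d=snap('side'); cv2.imwrite('pics/s2.png',cv2.resize(p[60:230,110:340,::-1],None,fx=3,fy=3))
print(r.get_state()['tool_pos'])
```

```text
[0.47570877 0.29753749 0.03162416]
```

View pics/s2.png

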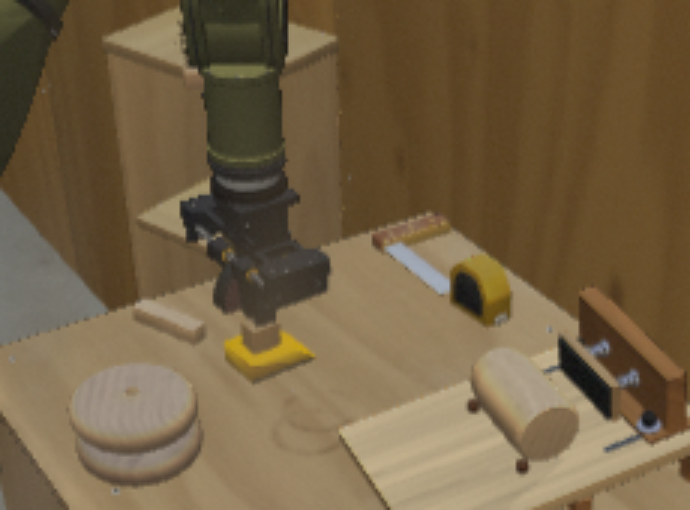

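The picture shows the gripper hanging beyond the block, whose whole side is visible at (262,335), and the opening is too small for a 28 mm block. So the position is off, and I'll check it with the side camera and the TCP itself.

Run:
```python
from h import *
np.set_printoptions(precision=4,suppress=True)
print(r.get_state()['opening'],r.get_state()['finger_force'])
for n in('top','side'): print({k:v for k,v in r.calibration(n).items() if k not in('R','t')})
d=np.load('side.npz')['d']; P=cloud('side',d); p=np.load('side.npz')['p']
# yellow chock in side
hsv=cv2.cvtColor(p,cv2.COLOR_RGB2HSV); m=(hsv[...,1]>190)&(hsv[...,2]>120)&(hsv[...,0]>18)&(hsv[...,0]<32)
v,u=np.where(m); k=(u<220)&(v>160); q=P[v[k],u[k]]; print('side yellow',u[k].min(),u[k].max(),v[k].min(),v[k].max(),q.min(0),q.max(0),np.median(q,0))
for uu,vv in((110+262//3,60+335//3),(110+265//3,60+325//3),(110+252//3,60+300//3)): print(uu,vv,d[vv,uu],P[vv,uu])
z=np.load('top.npz'); Q=cloud('top',z['d']); hsv=cv2.cvtColor(z['p'],cv2.COLOR_RGB2HSV); m=(hsv[...,1]>190)&(hsv[...,2]>120)&(hsv[...,0]>18)&(hsv[...,0]<32)
v,u=np.where(m); k=(u<165)&(v>180); q=Q[v[k],u[k]]; print('top yellow',u[k].min(),u[k].max(),v[k].min(),v[k].max(),np.percentile(q,5,0),np.percentile(q,95,0))
t,dt=snap('top'); cv2.imwrite('pics/t2.png',cv2.resize(t[150:250,80:220,::-1],None,fx=4,fy=4))
```

```text
0.07019736965572926 0.0
{'fov_y': 42.80888654183547, 'cx': 257.12151284613554, 'cy': 190.20361679636608}
{'fov_y': 43.3813837783282, 'cx': 257.54612700973934, 'cy': 195.280410802537}
side yellow 185 214 171 181 [-0.0868 -0.8687  0.0035] [0.5252 0.3241 0.8861] [0.4688 0.2816 0.0212]
197 171 1.520357 [0.4729 0.2844 0.0429]
198 168 1.5117643 [0.4754 0.2808 0.0553]
194 160 1.5017774 [0.4693 0.2926 0.0806]
top yellow 135 155 193 220 [0.4494 0.2695 0.0064] [0.5225 0.321  0.0294]
```

View pics/t2.png

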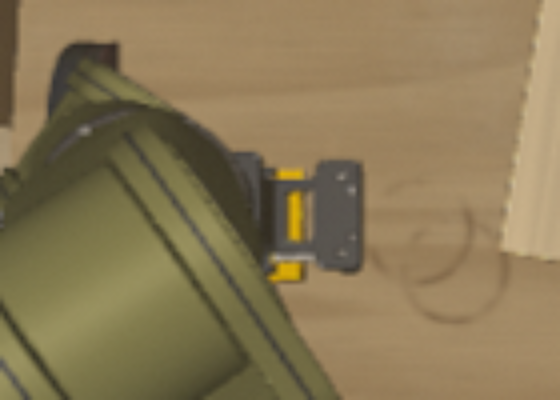

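Run:
```python
from h import *
np.set_printoptions(precision=3,suppress=True,linewidth=200)
s=r.get_state(); print(s['opening'],s['finger_force'],s['tool_pos'],s['contact_force'],s['q'])
p,d=snap('side'); P=cloud('side',d)
cv2.imwrite('pics/s3.png',cv2.resize(p[110:200,160:250,::-1],(600,600),interpolation=cv2.INTER_CUBIC))
sub=P[110:200,160:250].reshape(-1,3); g=sub[(abs(sub[:,0]-.476)<.08)&(abs(sub[:,1]-.297)<.12)&(sub[:,2]>.026)]
for z0 in np.arange(.026,.2,.012):
    k=g[(g[:,2]>=z0)&(g[:,2]<z0+.012)]
    if len(k): print(round(z0,3),len(k),np.percentile(k,3,0),np.percentile(k,97,0))
```

```text
0.028546101261323138 0.0 [0.476 0.298 0.032] [-0.403 -0.251  0.095] [-0.525  0.888 -0.199  1.885  0.396  0.407  0.593]
0.026 61 [0.458 0.277 0.026] [0.504 0.413 0.037]
0.038 50 [0.459 0.278 0.038] [0.499 0.409 0.049]
0.05 39 [0.459 0.281 0.05 ] [0.49  0.307 0.061]
0.062 28 [0.465 0.277 0.063] [0.483 0.306 0.074]
0.074 25 [0.465 0.278 0.074] [0.472 0.312 0.085]
0.086 23 [0.465 0.274 0.087] [0.474 0.312 0.097]
0.098 9 [0.465 0.274 0.099] [0.47  0.295 0.106]
0.11 23 [0.44  0.209 0.114] [0.504 0.379 0.122]
0.122 147 [0.441 0.208 0.122] [0.509 0.375 0.134]
0.134 197 [0.441 0.205 0.134] [0.506 0.376 0.146]
0.146 164 [0.438 0.202 0.147] [0.508 0.377 0.158]
0.158 317 [0.443 0.203 0.159] [0.506 0.386 0.169]
0.17 82 [0.451 0.252 0.17 ] [0.494 0.309 0.182]
0.182 56 [0.453 0.254 0.182] [0.495 0.296 0.194]
0.194 84 [0.441 0.253 0.196] [0.51  0.298 0.206]
```

View pics/s3.png

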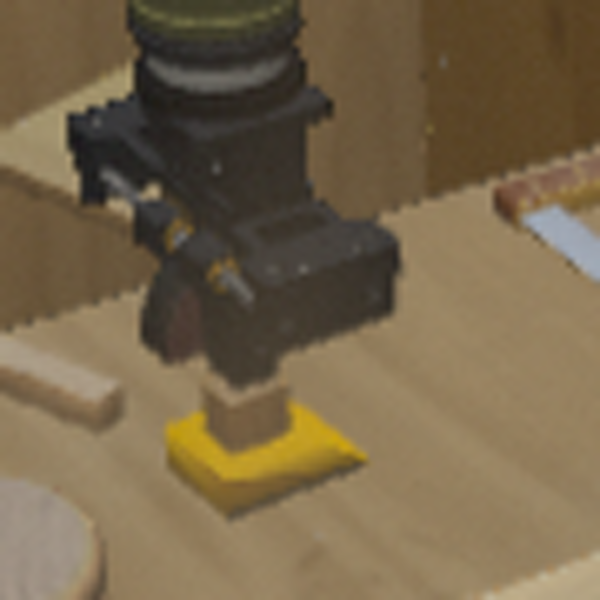

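The fingers (closed) end at about (238,385), just above the block's top (245,395). So the real tip is some 20 mm higher than tool_pos says. I'll measure that offset.

Run:
```python
from h import *
np.set_printoptions(precision=4,suppress=True,linewidth=200)
z=np.load('side.npz'); P=cloud('side',z['d'])
for u in(194,196,199):
  for v in range(160,177): print(u,v,P[v,u],z['p'][v,u])
```

```text
194 160 [0.4648 0.2831 0.0872] [66 58 48]
194 161 [0.4649 0.2838 0.0831] [67 59 48]
194 162 [0.4679 0.2908 0.0747] [67 59 46]
194 163 [0.4655 0.2863 0.0743] [68 59 48]
194 164 [0.4665 0.2889 0.0688] [68 60 47]
194 165 [0.4672 0.2908 0.0638] [71 62 50]
194 166 [0.4681 0.2933 0.0585] [74 64 51]
194 167 [0.4655 0.2883 0.0584] [96 81 65]
194 168 [0.4666 0.2913 0.0526] [132 113  88]
194 169 [0.4653 0.2891 0.0505] [155 133 102]
194 170 [0.4643 0.2874 0.0481] [148 127  95]
194 171 [0.4615 0.2822 0.0482] [120  95  65]
194 172 [0.4592 0.2779 0.0476] [119  96  66]
194 173 [0.4609 0.2819 0.0411] [117  94  65]
194 174 [0.4598 0.2802 0.0386] [115  92  64]
194 175 [0.4613 0.284  0.0322] [113  90  65]
194 176 [0.4608 0.2834 0.0289] [110  90  62]
196 160 [0.4697 0.2794 0.0875] [67 58 47]
196 161 [0.4688 0.2779 0.0849] [69 59 47]
196 162 [0.4702 0.2814 0.0789] [67 58 48]
196 163 [0.4685 0.2783 0.0776] [69 60 48]
196 164 [0.4704 0.2828 0.0708] [68 60 47]
196 165 [0.4682 0.2786 0.0701] [69 60 47]
196 166 [0.4691 0.281  0.0648] [70 61 48]
196 167 [0.4694 0.2822 0.0603] [80 69 55]
196 168 [0.474  0.2923 
[... 425 characters left out ...]
99 161 [0.4455 0.21   0.1291] [70 62 49]
199 162 [0.4454 0.2102 0.1256] [78 68 60]
199 163 [0.4426 0.205  0.1259] [74 64 52]
199 164 [0.4801 0.2816 0.0681] [71 61 50]
199 165 [0.4814 0.2845 0.0623] [69 62 50]
199 166 [0.4797 0.2816 0.0608] [78 68 54]
199 167 [0.482  0.2867 0.0535] [110  94  72]
199 168 [0.4814 0.286  0.0503] [142 122  92]
199 169 [0.4803 0.2842 0.0479] [124 100  72]
199 170 [0.4809 0.286  0.0429] [116  94  65]
199 171 [0.4793 0.2832 0.0413] [116  95  66]
199 172 [0.4776 0.2802 0.0398] [117  95  67]
199 173 [0.4788 0.2832 0.0339] [115  93  66]
199 174 [0.4793 0.2846 0.0291] [113  92  64]
199 175 [0.4778 0.282  0.0273] [112  91  64]
199 176 [0.4775 0.282  0.0236] [135 110  59]
```

Request:
step_arm(increments=[[[0, 0, 2], [0, 0, 0]], [[0, 0, 2], [0, 0, 0]], [[0, 0, 2], [0, 0, 0]], [[0, 0, 0], [0, 0, 0]], [[0, 0, 0], [0, 0, 0]], [[0, 0, 0], [0, 0, 0]], [[0, 0, 0], [0, 0, 0]], [[0, 0, 0], [0, 0, 0]], [[0, 0, 0], [0, 0, 0]], [[0, 0, 0], [0, 0, 0]]])

```text
clock: 4.3
tool_pos: [0.4756, 0.2975, 0.0914]
eef_rot: [-0.02, 1.0, -0.0, -0.0]
contact_force: [-0.2, 0.1, -0.1]
opening: 0.001
finger_force: 0.0
```

Run:
```python
from h import *
np.set_printoptions(precision=4,suppress=True,linewidth=200)
print(r.get_state()['tool_pos'])
p,d=snap('side'); P=cloud('side',d); sub=P[90:200,160:250].reshape(-1,3); k=(abs(sub[:,0]-.476)<.04)&(abs(sub[:,1]-.297)<.05)&(sub[:,2]>.06)&(sub[:,2]<.15); g=sub[k]
print(np.sort(g[:,2])[:25])
f=g[(g[:,2]<.13)]; print(np.percentile(f,[3,50,97],axis=0))
```

```text
[0.4756 0.2975 0.0914]
[0.1143 0.1157 0.1157 0.1161 0.1166 0.1168 0.1168 0.1173 0.1174 0.1177 0.1188 0.1191 0.1193 0.1196 0.1202 0.121  0.1213 0.1229 0.1232 0.1236 0.1237 0.1238 0.1241 0.1252 0.1259]
[[0.4656 0.2802 0.1157]
 [0.4684 0.2869 0.123 ]
 [0.4842 0.3087 0.1292]]
```

Measured tip is about 24 mm above the reported tool_pos (x and y agree), so I apply that z offset.

Request:
step_arm(increments=[[[0, -0.1, 0], [0, 0, 0]], [[0, 0, 0], [0, 0, 0]], [[0, 0, 0], [0, 0, 0]], [[0, 0, 0], [0, 0, 0]], [[0, 0, 0], [0, 0, 0]], [[0, 0, 0], [0, 0, 0]], [[0, 0, 0], [0, 0, 0]], [[0, 0, 0], [0, 0, 0]], [[0, 0, 0], [0, 0, 0]], [[0, 0, 0], [0, 0, 0]]], fingers=1)

```text
clock: 5.35
tool_pos: [0.4757, 0.2965, 0.0916]
eef_rot: [-0.02, 1.0, 0.0, 0.0]
contact_force: [-0.6, 0.2, -0.1]
opening: 0.889
finger_force: 0.0
```

Request:
step_arm(increments=[[[0, 0, -2], [0, 0, 0]], [[0, 0, -2], [0, 0, 0]], [[0, 0, -1], [0, 0, 0]], [[0, 0, -0.8], [0, 0, 0]], [[0, 0, -0.7], [0, 0, 0]], [[0, 0, -0.6], [0, 0, 0]], [[0, 0, -0.5], [0, 0, 0]], [[0, 0, -0.5], [0, 0, 0]], [[0, 0, 0], [0, 0, 0]], [[0, 0, 0], [0, 0, 0]]])

```text
clock: 6.35
tool_pos: [0.4758, 0.2966, 0.0107]
eef_rot: [-0.02, 1.0, 0.0, 0.0]
contact_force: [-0.2, 0.1, -0.7]
opening: 1.001
finger_force: 0.0
```

Run:
```python
from h import *
np.set_printoptions(precision=4,suppress=True,linewidth=200)
s=r.get_state(); print(s['opening'],s['tool_pos'],s['contact_force'])
p,d=snap('side'); P=cloud('side',d); sub=P[90:220,150:250]; m=p[90:220,150:250].max(2)<90
g=sub[m]; g=g[(abs(g[:,0]-.476)<.03)&(abs(g[:,1]-.24)<.025)&(g[:,2]>.01)&(g[:,2]<.08)]
print(len(g),np.sort(g[:,2])[:25],np.percentile(g,[5,50,95],axis=0))
```

```text
1.0009661600882298 [0.4758 0.2966 0.0107] [-0.1811  0.1291 -0.7035]
76 [0.0369 0.0409 0.0412 0.042  0.0422 0.0438 0.0439 0.0443 0.0444 0.0446 0.0454 0.0462 0.0466 0.0477 0.048  0.0485 0.0494 0.0504 0.0505 0.0514 0.0517 0.0519 0.0522 0.0526 0.0527] [[0.467  0.2333 0.0422]
 [0.4756 0.2372 0.0582]
 [0.4871 0.2476 0.0775]]
```

Request:
step_arm(increments=[[[0, 0, -0.3], [0, 0, 0]], [[0, 0, -0.3], [0, 0, 0]], [[0, 0, 0], [0, 0, 0]], [[0, 0, 0], [0, 0, 0]], [[0, 0, 0], [0, 0, 0]], [[0, 0, 0], [0, 0, 0]], [[0, 0, 0], [0, 0, 0]], [[0, 0, 0], [0, 0, 0]], [[0, 0, 0], [0, 0, 0]], [[0, 0, 0], [0, 0, 0]]], fingers=0, grip_force=25)

```text
clock: 7.4
tool_pos: [0.4757, 0.2964, 0.0047]
eef_rot: [-0.02, 1.0, -0.0, -0.0]
contact_force: [0.1, -1.0, 0.4]
opening: 0.318
finger_force: 24.8
```

Request:
step_arm(increments=[[[0, 0, 0], [0, 0, 0]], [[0, 0, 0], [0, 0, 0]], [[0, 0, 0.5], [0, 0, 0]], [[0, 0, 1], [0, 0, 0]], [[0, 0, 2], [0, 0, 0]], [[0, 0, 2], [0, 0, 0]], [[0, 0, 2], [0, 0, 0]], [[0, 0, 2], [0, 0, 0]], [[0, 0, 0], [0, 0, 0]], [[0, 0, 0], [0, 0, 0]]])

```text
clock: 8.4
tool_pos: [0.4758, 0.2964, 0.0998]
eef_rot: [-0.02, 1.0, 0.0, 0.0]
contact_force: [0.5, -0.3, -3.7]
opening: 0.312
finger_force: 24.9
```

Run:
```python
from h import *
np.set_printoptions(precision=4,suppress=True,linewidth=200)
s=r.get_state(); print(s['opening'],s['finger_force'],s['tool_pos'],s['contact_force'])
p,d=snap('side'); P=cloud('side',d)
cv2.imwrite('pics/s4.png',cv2.resize(p[90:200,150:260,::-1],(600,600),interpolation=cv2.INTER_CUBIC))
hsv=cv2.cvtColor(p,cv2.COLOR_RGB2HSV); m=(hsv[...,1]>190)&(hsv[...,2]>100)&(hsv[...,0]>18)&(hsv[...,0]<32)
m=cv2.erode(m.astype(np.uint8),np.ones((3,3)))>0
v,u=np.where(m); q=P[v,u]; q=q[(abs(q[:,0]-.48)<.06)&(abs(q[:,1]-.297)<.05)]; print(len(q),np.percentile(q,[3,50,97],axis=0))
goal(ramp2w(-.123,0,.030)+[0,0,-.025+.06],YAW,np.radians(7))
```

```text
0.31189922036205214 24.853311628103256 [0.4758 0.2964 0.0998] [ 0.5399 -0.3009 -3.7026]
75 [[0.4449 0.2664 0.1095]
 [0.4542 0.2788 0.1166]
 [0.5039 0.3123 0.1205]]
shift cm [  2.22 -27.38  -0.85] turn deg [ -0.33  -7.05 -10.47]
```

View pics/s4.png

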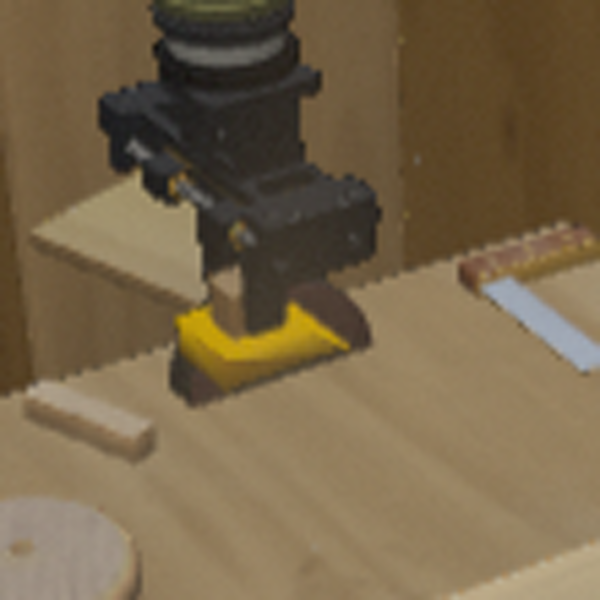

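Picture shows the chock held level at (260,335), nose to the right, clear of the bench. Now moving it above the rest with a 7° tilt.

Request:
step_arm(increments=[[[0.2, -2.5, 0], [0, -0.7, -1.1]], [[0.2, -2.9, 0], [0, -0.7, -1.1]], [[0.2, -2.9, 0], [0, -0.7, -1.1]], [[0.2, -2.9, 0], [0, -0.7, -1.1]], [[0.2, -2.9, 0], [0, -0.7, -1.1]], [[0.3, -2.9, 0], [0, -0.8, -1.1]], [[0.3, -2.9, 0], [0, -0.7, -1.1]], [[0.3, -2.9, 0], [0, -0.7, -1.1]], [[0.2, -2.6, 0], [0, -0.7, -1.1]], [[0.1, -1.9, 0], [0, -0.7, -0.6]]])

```text
clock: 9.45
tool_pos: [0.4969, 0.0214, 0.0987]
eef_rot: [0.073, 0.995, -0.002, 0.061]
contact_force: [-0.1, -0.0, -2.5]
opening: 0.317
finger_force: 24.9
```

Run:
```python
from h import *
np.set_printoptions(precision=4,suppress=True,linewidth=200)
p,d=snap('side'); P=cloud('side',d)
hsv=cv2.cvtColor(p,cv2.COLOR_RGB2HSV); m=(hsv[...,1]>190)&(hsv[...,2]>100)&(hsv[...,0]>18)&(hsv[...,0]<32)
m=cv2.erode(m.astype(np.uint8),np.ones((2,2)))>0
v,u=np.where(m); q=P[v,u]; q=q[(abs(q[:,0]-.5)<.08)&(abs(q[:,1]-.023)<.06)]
w=Ro.from_euler('z',-YAW).apply(q-O); print(len(w),np.percentile(w,[3,50,97],axis=0))
print(r.get_state()['contact_force'])
goal(ramp2w(-.123,0,.030)+[0,0,-.025],YAW,np.radians(7))
```

```text
252 [[-0.1584 -0.0324  0.1006]
 [-0.1326 -0.0259  0.1126]
 [-0.0843  0.0133  0.1193]]
[-1.4043 -2.855  -2.5861]
shift cm [ 0.13  0.46 -6.81] turn deg [-0.13 -0.02  0.38]
```

Request:
step_arm(increments=[[[0.2, 0.5, -1], [0, 0, 0.3]], [[0, 0, -1], [0, 0, 0]], [[0, 0, -1], [0, 0, 0]], [[0, 0, -1], [0, 0, 0]], [[0, 0, -0.8], [0, 0, 0]], [[0, 0, -0.5], [0, 0, 0]], [[0, 0, -0.4], [0, 0, 0]], [[0, 0, -0.3], [0, 0, 0]], [[0, 0, 0], [0, 0, 0]], [[0, 0, 0], [0, 0, 0]]])

```text
clock: 10.5
tool_pos: [0.4998, 0.0304, 0.0418]
eef_rot: [0.068, 0.996, -0.0, 0.06]
contact_force: [0.1, -1.2, -2.4]
opening: 0.316
finger_force: 24.9
```

Request:
step_arm(increments=[[[0, 0, -0.1], [0, 0, 0]], [[0, 0, -0.1], [0, 0, 0]], [[0, 0, -0.1], [0, 0, 0]], [[0, 0, -0.1], [0, 0, 0]], [[0, 0, 0], [0, 0, 0]], [[0, 0, 0], [0, 0, 0]], [[0, 0, 0], [0, 0, 0]], [[0, 0, 0], [0, 0, 0]], [[0, 0, 0], [0, 0, 0]], [[0, 0, 0], [0, 0, 0]]])

```text
clock: 11.5
tool_pos: [0.4999, 0.0284, 0.0385]
eef_rot: [0.069, 0.996, -0.001, 0.061]
contact_force: [-0.6, -0.8, -2.7]
opening: 0.316
finger_force: 24.9
```

Request:
step_arm(increments=[[[0, -0.2, -0.1], [0, 0, 0]], [[0, 0, -0.1], [0, 0, 0]], [[0, 0, -0.1], [0, 0, 0]], [[0, 0, -0.1], [0, 0, 0]], [[0, 0, -0.1], [0, 0, 0]], [[0, 0, 0], [0, 0, 0]], [[0, 0, 0], [0, 0, 0]], [[0, 0, 0], [0, 0, 0]], [[0, 0, 0], [0, 0, 0]], [[0, 0, 0], [0, 0, 0]]])

```text
clock: 12.5
tool_pos: [0.5, 0.0264, 0.0335]
eef_rot: [0.069, 0.996, -0.001, 0.061]
contact_force: [0.2, 0.3, -3.8]
opening: 0.317
finger_force: 24.9
```

Request:
step_arm(increments=[[[0, 0, -0.1], [0, 0, 0]], [[0, 0, -0.1], [0, 0, 0]], [[0, 0, -0.1], [0, 0, 0]], [[0, 0, 0], [0, 0, 0]], [[0, 0, 0], [0, 0, 0]], [[0, 0, 0], [0, 0, 0]], [[0, 0, 0], [0, 0, 0]], [[0, 0, 0], [0, 0, 0]], [[0, 0, 0], [0, 0, 0]], [[0, 0, 0], [0, 0, 0]]])

```text
clock: 13.5
tool_pos: [0.5, 0.0265, 0.0306]
eef_rot: [0.069, 0.996, -0.001, 0.061]
contact_force: [-1.8, 0.9, 5.0]
opening: 0.32
finger_force: 24.9
```

Request:
step_arm(increments=[[[0, 0, 0.05], [0, 0, 0]], [[0, 0, 0], [0, 0, 0]], [[0, 0, 0], [0, 0, 0]], [[0, 0, 0], [0, 0, 0]], [[0, 0, 0], [0, 0, 0]], [[0, 0, 0], [0, 0, 0]], [[0, 0, 0], [0, 0, 0]], [[0, 0, 0], [0, 0, 0]], [[0, 0, 0], [0, 0, 0]], [[0, 0, 0], [0, 0, 0]]], fingers=0.7)

```text
clock: 14.5
tool_pos: [0.4999, 0.0264, 0.031]
eef_rot: [0.069, 0.996, -0.001, 0.061]
contact_force: [0.4, 0.5, 0.7]
opening: 0.696
finger_force: 0.0
```

Request:
step_arm(increments=[[[0, 0, 0.5], [0, 0, 0]], [[-0.1, 0, 2], [0, 0, 0]], [[-0.2, 0, 2], [0, 0, 0]], [[-0.4, 0, 2], [0, 0, 0]], [[-1, 0.1, 0.5], [0, 0, 0]], [[-1, 0.1, 0], [0, 0, 0]], [[-1, 0.1, 0], [0, 0, 0]], [[-1, 0.1, 0], [0, 0, 0]], [[0, 0, 0], [0, 0, 0]], [[0, 0, 0], [0, 0, 0]]], fingers=0.7)

```text
clock: 15.5
tool_pos: [0.4544, 0.0299, 0.0933]
eef_rot: [0.069, 0.996, -0.002, 0.062]
contact_force: [0.2, -0.3, -0.5]
opening: 0.698
finger_force: 0.0
```

```bash
cat >> h.py <<'E'
def yellow():
    p,d=snap('side'); P=cloud('side',d)
    hsv=cv2.cvtColor(p,cv2.COLOR_RGB2HSV); m=(hsv[...,1]>170)&(hsv[...,2]>90)&(hsv[...,0]>18)&(hsv[...,0]<32)
    v,u=np.where(m); q=P[v,u]; k=(abs(q[:,0]-.52)<.1)&(abs(q[:,1]-.023)<.07)&(q[:,2]>.01); q=q[k]
    w=Ro.from_euler('z',-YAW).apply(q-O); h=w[:,2]-.041-w[:,0]*np.tan(np.radians(7))
    w[:,2]=h; print(len(w),'x y h pct\n',np.percentile(w,[1,5,50,95,99],axis=0)); return p,w
E
python3 - <<'E'
from h import *
np.set_printoptions(precision=4,suppress=True,linewidth=200)
p,w=yellow()
cv2.imwrite('pics/s5.png',cv2.resize(p[110:240,160:320,::-1],(784,637),interpolation=cv2.INTER_CUBIC)[:600])
t,d=snap('top'); Q=cloud('top',d); hsv=cv2.cvtColor(t,cv2.COLOR_RGB2HSV); m=(hsv[...,1]>170)&(hsv[...,2]>90)&(hsv[...,0]>18)&(hsv[...,0]<32)
v,u=np.where(m); k=(u>200)&(u<300)&(v>150)&(v<235); q=Ro.from_euler('z',-YAW).apply(Q[v[k],u[k]]-O); print('top',len(q)); 
if len(q): print(np.percentile(q,[1,50,99],axis=0))
s=r.get_state(); print(s['tool_pos'],s['contact_force'])
E
```

```text
342 x y h pct
 [[-0.1568 -0.0273  0.0017]
 [-0.1556 -0.026   0.0038]
 [-0.1254 -0.0135  0.0184]
 [-0.0807  0.0257  0.0249]
 [-0.0755  0.0309  0.027 ]]
top 279
[[-0.1237 -0.0216  0.0328]
 [-0.0968  0.0048  0.0488]
 [-0.0756  0.0316  0.0576]]
[0.4552 0.0299 0.0933] [0.2324 0.4283 0.3127]
```

View pics/s5.png

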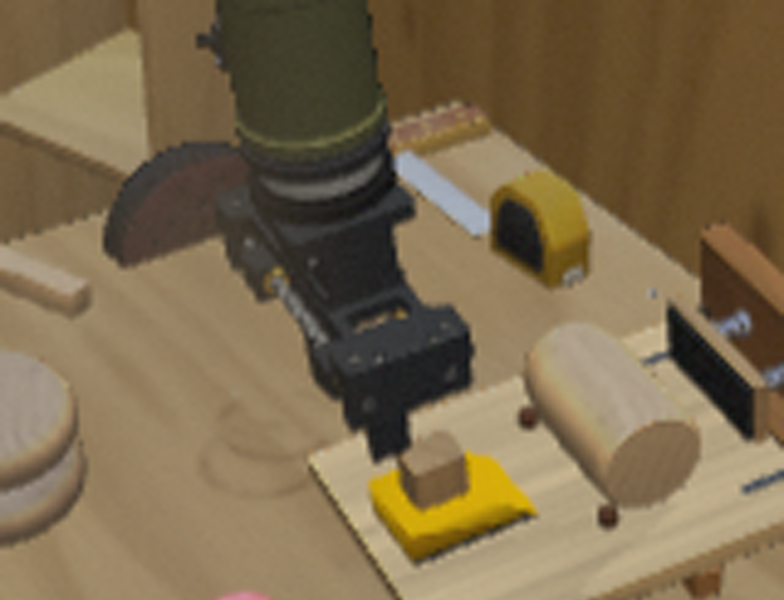

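Chock sits flat at (440,510) below the roller, nose uphill, with the roller still on its dowels. Now I'll close the fingers and go low behind the heel, leaning back 13°.

Run:
```python
from h import *
T=ramp2w(-.1745,.003,.009)+[0,0,-.024]
print(T); goal(T,YAW,np.radians(13))
```

```text
[0.44942632 0.03221452 0.00450701]
shift cm [-0.57  0.23 -8.88] turn deg [-1.11 -5.69 -0.27]
```

Request:
step_arm(increments=[[[-0.6, 0.1, 0], [-0.2, -1.0, 0]], [[-0.6, 0.1, 0], [-0.2, -1.0, 0]], [[-0.6, 0.1, 0], [-0.2, -1.0, 0]], [[0, 0, 0], [-0.2, -1.0, 0]], [[0, 0, 0], [-0.2, -1.0, 0]], [[0, 0, 0], [-0.1, -0.7, -0.2]], [[0, 0, 0], [0, 0, 0]], [[0, 0, 0], [0, 0, 0]], [[0, 0, 0], [0, 0, 0]], [[0, 0, 0], [0, 0, 0]]], fingers=0)

```text
clock: 16.6
tool_pos: [0.4417, 0.0308, 0.0934]
eef_rot: [0.071, 0.992, -0.009, 0.108]
contact_force: [0.2, 0.8, -0.1]
opening: 0.006
finger_force: 0.0
```

Request:
step_arm(increments=[[[0, 0, -1], [0, 0, 0]], [[0, 0, -1.5], [0, 0, 0]], [[0, 0, -1.5], [0, 0, 0]], [[0, 0, -1.5], [0, 0, 0]], [[0, 0, -1.2], [0, 0, 0]], [[0, 0, -1], [0, 0, 0]], [[0, 0, -0.8], [0, 0, 0]], [[0, 0, -0.4], [0, 0, 0]], [[0, 0, 0], [0, 0, 0]], [[0, 0, 0], [0, 0, 0]]])

```text
clock: 17.6
tool_pos: [0.4414, 0.0308, 0.0046]
eef_rot: [0.071, 0.992, -0.009, 0.108]
contact_force: [-0.4, 0.2, -0.0]
opening: 0.008
finger_force: 0.0
```

Run:
```python
from h import *
np.set_printoptions(precision=4,suppress=True,linewidth=200)
T=ramp2w(-.1745,.003,.009)+[0,0,-.024]
goal(T,YAW,np.radians(13)); s=r.get_state(); print(s['clock'],s['opening'],s['contact_force'])
p,w=yellow()
p,d=snap('side'); P=cloud('side',d); m=p.max(2)<95; q=Ro.from_euler('z',-YAW).apply(P[m]-O); q[:,2]-=.041+q[:,0]*np.tan(np.radians(7))
g=q[(q[:,0]<-.155)&(q[:,0]>-.23)&(abs(q[:,1])<.03)&(q[:,2]>-.01)&(q[:,2]<.04)]; g=g[np.argsort(g[:,2])]; print(len(g)); print(g[:12]); print('front x',np.percentile(g[:,0],[50,95]))
```

```text
shift cm [ 0.8   0.14 -0.01] turn deg [ 0.1  -0.62 -0.04]
17.6 0.007668819712808187 [-0.3723  0.2383 -0.0295]
237 x y h pct
 [[-0.1535 -0.0269 -0.0014]
 [-0.1462 -0.0259  0.0034]
 [-0.1084 -0.02    0.0147]
 [-0.0784  0.0208  0.0248]
 [-0.0725  0.0323  0.0258]]
3
[[-0.1679 -0.0099 -0.0074]
 [-0.1681 -0.0241 -0.0074]
 [-0.168  -0.003  -0.0053]]
front x [-0.168  -0.1679]
```

Run:
```python
from h import *
np.set_printoptions(precision=4,suppress=True,linewidth=200)
z=np.load('side.npz'); p,d=z['p'],z['d']; P=cloud('side',d); q=Ro.from_euler('z',-YAW).apply(P-O); h=q[...,2]-.041-q[...,0]*np.tan(np.radians(7))
m=(p.max(2)<110)&(abs(q[...,0]+.185)<.05)&(abs(q[...,1])<.04)&(q[...,2]>.005)&(q[...,2]<.12)
v,u=np.where(m); print(len(v)); o=np.argsort(q[v,u,2])[::8]
for i in o[:30]: print(u[i],v[i],q[v[i],u[i]],p[v[i],u[i]])
cv2.imwrite('pics/s6.png',cv2.resize(p[120:240,140:300,::-1],(800,600),interpolation=cv2.INTER_CUBIC))
```

```text
Traceback (most recent call last):
  File "scipy/spatial/transform/_rotation.pyx", line 2580, in scipy.spatial.transform._rotation.Rotation.apply
ValueError: Expected input of shape (3,) or (P, 3), got (384, 512, 3).
```

Run:
```python
from h import *
np.set_printoptions(precision=4,suppress=True,linewidth=200)
z=np.load('side.npz'); p,d=z['p'],z['d']; P=cloud('side',d); q=(P-O)@Ro.from_euler('z',YAW).as_matrix()
m=(p.max(2)<110)&(abs(q[...,0]+.185)<.05)&(abs(q[...,1])<.04)&(q[...,2]>.005)&(q[...,2]<.12)
v,u=np.where(m); print(len(v)); o=np.argsort(q[v,u,2])[::8]
for i in o[:24]: print(u[i],v[i],q[v[i],u[i]],p[v[i],u[i]])
cv2.imwrite('pics/s6.png',cv2.resize(p[120:240,140:300,::-1],(800,600),interpolation=cv2.INTER_CUBIC))
```

```text
119
237 227 [-0.167  -0.0075  0.0071] [103  85  61]
240 230 [-0.1681 -0.0309  0.0146] [97 81 57]
246 224 [-0.1483 -0.0276  0.0268] [98 89 71]
248 222 [-0.1419 -0.027   0.0313] [97 72 13]
218 215 [-0.2311 -0.0314  0.0893] [93 80 64]
213 204 [-0.23    0.0061  0.0993] [90 83 75]
226 208 [-0.2073 -0.0298  0.1037] [49 47 46]
225 208 [-0.2106 -0.0311  0.1057] [49 48 46]
214 205 [-0.2323 -0.0077  0.1063] [76 70 66]
232 205 [-0.1894 -0.0282  0.1069] [51 47 41]
215 206 [-0.2321 -0.0145  0.1076] [74 70 65]
219 209 [-0.2279 -0.0321  0.1087] [93 86 51]
215 205 [-0.2315 -0.0131  0.1097] [74 69 65]
232 194 [-0.1736  0.0082  0.1138] [41 40 40]
236 200 [-0.1772 -0.0272  0.1189] [53 54 55]
```

View pics/s6.png

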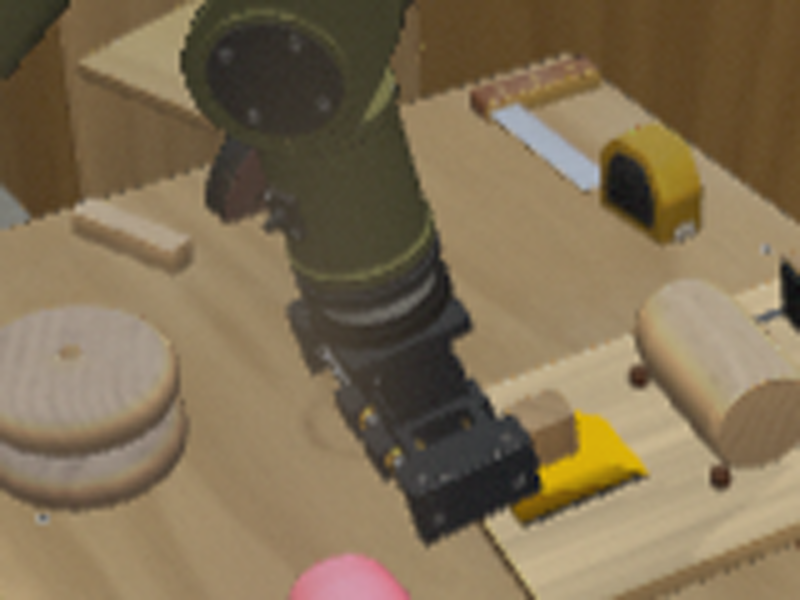

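The gripper body at (470,480) sits behind the heel and hides the fingers. The roller is still on its dowels and the chock is unmoved. I'll push along the slope.

Request:
step_arm(increments=[[[0.15, 0, 0.02], [0, -0.1, 0]], [[0.15, 0, 0.02], [0, -0.1, 0]], [[0.15, 0, 0.02], [0, -0.1, 0]], [[0.15, 0, 0.02], [0, -0.1, 0]], [[0.15, 0, 0.02], [0, -0.1, 0]], [[0.15, 0, 0.02], [0, -0.1, 0]], [[0.15, -0.02, 0.02], [0, 0, 0]], [[0.15, -0.02, 0.02], [0, 0, 0]], [[0.15, -0.02, 0.02], [0, 0, 0]], [[0.15, -0.02, 0.02], [0, 0, 0]]])

```text
clock: 18.7
tool_pos: [0.4564, 0.0299, 0.0064]
eef_rot: [0.071, 0.991, -0.009, 0.113]
contact_force: [-0.5, 0.3, 0.8]
opening: 0.003
finger_force: 0.0
```

Request:
step_arm(increments=[[[0.15, -0.02, 0.02], [0, 0, 0]], [[0.15, -0.02, 0.02], [0, 0, 0]], [[0.15, -0.02, 0.02], [0, 0, 0]], [[0.15, -0.02, 0.02], [0, 0, 0]], [[0.15, -0.02, 0.02], [0, 0, 0]], [[0.15, -0.02, 0.02], [0, 0, 0]], [[0.15, -0.02, 0.02], [0, 0, 0]], [[0.15, -0.02, 0.02], [0, 0, 0]], [[0.15, -0.02, 0.02], [0, 0, 0]], [[0.15, -0.02, 0.02], [0, 0, 0]]])

```text
clock: 19.7
tool_pos: [0.4711, 0.028, 0.0083]
eef_rot: [0.071, 0.991, -0.009, 0.112]
contact_force: [-1.6, 0.6, 0.1]
opening: 0.008
finger_force: 1.1
```

```bash
cat >> h.py <<'E'
def look():
    np.set_printoptions(precision=4,suppress=True,linewidth=200)
    s=r.get_state(); U=np.array([.9824,-.1415,.1219]); f=s['contact_force']
    q=Ro.from_euler('z',-YAW).apply(s['tool_pos']-O); print('t',s['clock'],'F push',-f@U,f,'tcp ramp',q,'h',q[2]+.024-.041-q[0]*np.tan(np.radians(7)))
    p,d=snap('side'); P=cloud('side',d); w=(P-O)@Ro.from_euler('z',YAW).as_matrix(); h=w[...,2]-.041-w[...,0]*np.tan(np.radians(7))
    hsv=cv2.cvtColor(p,cv2.COLOR_RGB2HSV); ye=(hsv[...,1]>170)&(hsv[...,2]>90)&(hsv[...,0]>18)&(hsv[...,0]<32)
    reg=(w[...,0]>-.2)&(w[...,0]<.1)&(abs(w[...,1])<.08)
    y=w[ye&reg&(h>.001)]; print('chock nose x',np.percentile(y[:,0],[95,99]))
    nose=y[y[:,0]>np.percentile(y[:,0],99)-.012]; print(' nose y range',np.percentile(nose[:,1],[1,99]))
    pale=(~ye)&(p.min(2)>70)
    e=reg&pale&(h>.058)&(h<.09)&(w[...,0]>-.06)&(w[...,0]<.06); k=w[e]
    if len(k): c=np.polyfit(k[:,1],k[:,0],1); print('roller top x',np.median(k[:,0]),'slope',c[0],'hmax',np.percentile(h[e],95),len(k))
E
python3 -c "from h import *;look()"
```

```text
t 19.7 F push 1.641625188473197 [-1.5863  0.648   0.0695] tcp ramp [-0.1535  0.0019  0.0083] h 0.010155176707527275
chock nose x [-0.0714 -0.0685]
 nose y range [-0.0258  0.0276]
roller top x -0.025854917253009643 slope 0.019044930230424483 hmax 0.06866445783416798 399
```

Request:
step_arm(increments=[[[0.2, -0.03, 0.025], [0, 0, 0]], [[0.2, -0.03, 0.025], [0, 0, 0]], [[0.2, -0.03, 0.025], [0, 0, 0]], [[0.2, -0.03, 0.025], [0, 0, 0]], [[0.2, -0.03, 0.025], [0, 0, 0]], [[0.2, -0.03, 0.025], [0, 0, 0]], [[0.2, -0.03, 0.025], [0, 0, 0]], [[0.2, -0.03, 0.025], [0, 0, 0]], [[0.2, -0.03, 0.025], [0, 0, 0]], [[0.2, -0.03, 0.025], [0, 0, 0]]])

```text
clock: 20.75
tool_pos: [0.4915, 0.025, 0.0109]
eef_rot: [0.071, 0.991, -0.009, 0.113]
contact_force: [-1.0, -0.0, -0.4]
opening: 0.006
finger_force: 0.9
```

Request:
step_arm(increments=[[[0.15, -0.02, 0.02], [0, 0, 0]], [[0.15, -0.02, 0.02], [0, 0, 0]], [[0.15, -0.02, 0.02], [0, 0, 0]], [[0.15, -0.02, 0.02], [0, 0, 0]], [[0.15, -0.02, 0.02], [0, 0, 0]], [[0.15, -0.02, 0.02], [0, 0, 0]], [[0.15, -0.02, 0.02], [0, 0, 0]], [[0.15, -0.02, 0.02], [0, 0, 0]], [[0.15, -0.02, 0.02], [0, 0, 0]], [[0.15, -0.02, 0.02], [0, 0, 0]]])

```text
clock: 21.75
tool_pos: [0.5064, 0.023, 0.0129]
eef_rot: [0.071, 0.991, -0.009, 0.113]
contact_force: [-2.3, -0.1, -1.2]
opening: 0.006
finger_force: 0.7
```

```bash
python3 -c "from h import *;look()"
```

```text
t 21.75 F push 2.3442861850159047 [-2.257  -0.1194 -1.1803] tcp ramp [-0.1179  0.002   0.0129] h 0.010363492740967336
chock nose x [-0.0416 -0.0395]
 nose y range [-0.0366  0.0285]
roller top x -0.025434827053573132 slope 0.008837077010776876 hmax 0.06901619883043576 382
```

Request:
step_arm(increments=[[[0.1, -0.014, 0.012], [0, 0, 0]], [[0.1, -0.014, 0.012], [0, 0, 0]], [[0.1, -0.014, 0.012], [0, 0, 0]], [[0.1, -0.014, 0.012], [0, 0, 0]], [[0.1, -0.014, 0.012], [0, 0, 0]], [[0.1, -0.014, 0.012], [0, 0, 0]], [[0.1, -0.014, 0.012], [0, 0, 0]], [[0.1, -0.014, 0.012], [0, 0, 0]], [[0.1, -0.014, 0.012], [0, 0, 0]], [[0.1, -0.014, 0.012], [0, 0, 0]]])

```text
clock: 22.8
tool_pos: [0.5159, 0.0217, 0.014]
eef_rot: [0.071, 0.991, -0.009, 0.112]
contact_force: [-4.5, 0.8, -0.1]
opening: 0.004
finger_force: 2.3
```

```bash
python3 -c "from h import *;look()"
```

```text
t 22.8 F push 4.552964521053507 [-4.5109  0.7639 -0.1098] tcp ramp [-0.1083  0.0021  0.014 ] h 0.010275944752438369
chock nose x [-0.0385 -0.0354]
 nose y range [-0.0384  0.0258]
roller top x -0.0188857867534239 slope -0.0064576650410622435 hmax 0.0690446178087019 393
```

Request:
step_arm(increments=[[[0.1, -0.014, 0.012], [0, 0, 0]], [[0.1, -0.014, 0.012], [0, 0, 0]], [[0.1, -0.014, 0.012], [0, 0, 0]], [[0.1, -0.014, 0.012], [0, 0, 0]], [[0.1, -0.014, 0.012], [0, 0, 0]], [[0.1, -0.014, 0.012], [0, 0, 0]], [[0.1, -0.014, 0.012], [0, 0, 0]], [[0.1, -0.014, 0.012], [0, 0, 0]], [[0, 0, 0], [0, 0, 0]], [[0, 0, 0], [0, 0, 0]]])

```text
clock: 23.85
tool_pos: [0.5248, 0.0204, 0.0151]
eef_rot: [0.071, 0.991, -0.009, 0.113]
contact_force: [-4.0, 0.5, 0.0]
opening: 0.002
finger_force: 1.8
```

Request:
step_arm(increments=[[[0.1, -0.014, 0.012], [0, 0, 0]], [[0.1, -0.014, 0.012], [0, 0, 0]], [[0.1, -0.014, 0.012], [0, 0, 0]], [[0.1, -0.014, 0.012], [0, 0, 0]], [[0.1, -0.014, 0.012], [0, 0, 0]], [[0, 0, 0], [0, 0, 0]], [[0, 0, 0], [0, 0, 0]], [[0, 0, 0], [0, 0, 0]], [[0, 0, 0], [0, 0, 0]], [[0, 0, 0], [0, 0, 0]]])

```text
clock: 24.85
tool_pos: [0.5293, 0.0198, 0.0156]
eef_rot: [0.071, 0.991, -0.009, 0.113]
contact_force: [-4.5, -0.1, 0.3]
opening: 0.007
finger_force: 2.1
```

```bash
python3 -c "from h import *;look()"
```

```text
t 24.85 F push 4.410646118443124 [-4.5379 -0.1074  0.2642] tcp ramp [-0.0948  0.0021  0.0156] h 0.010259121609982332
chock nose x [-0.0237 -0.0211]
 nose y range [-0.0339  0.0278]
roller top x -0.006401314390080532 slope -0.03449834117919512 hmax 0.06919306728605518 386
```

Request:
step_arm(increments=[[[0.1, -0.014, 0.012], [0, 0, 0]], [[0.1, -0.014, 0.012], [0, 0, 0]], [[0.1, -0.014, 0.012], [0, 0, 0]], [[0.1, -0.014, 0.012], [0, 0, 0]], [[0.1, -0.014, 0.012], [0, 0, 0]], [[0, 0, 0], [0, 0, 0]], [[0, 0, 0], [0, 0, 0]], [[0, 0, 0], [0, 0, 0]], [[0, 0, 0], [0, 0, 0]], [[0, 0, 0], [0, 0, 0]]])

```text
clock: 25.9
tool_pos: [0.5341, 0.0192, 0.0162]
eef_rot: [0.071, 0.991, -0.009, 0.112]
contact_force: [-5.0, 0.1, 0.9]
opening: 0.007
finger_force: 2.5
```

Request:
step_arm(increments=[[[0.1, -0.014, 0.012], [0, 0, 0]], [[0.1, -0.014, 0.012], [0, 0, 0]], [[0.1, -0.014, 0.012], [0, 0, 0]], [[0.1, -0.014, 0.012], [0, 0, 0]], [[0, 0, 0], [0, 0, 0]], [[0, 0, 0], [0, 0, 0]], [[0, 0, 0], [0, 0, 0]], [[0, 0, 0], [0, 0, 0]], [[0, 0, 0], [0, 0, 0]], [[0, 0, 0], [0, 0, 0]]])

```text
clock: 26.9
tool_pos: [0.5381, 0.0186, 0.0167]
eef_rot: [0.071, 0.991, -0.009, 0.113]
contact_force: [-4.6, 2.1, 1.0]
opening: 0.006
finger_force: 2.5
```

```bash
python3 -c "from h import *;look()"
```

```text
t 26.9 F push 4.698721509882901 [-4.6012  2.1307  1.009 ] tcp ramp [-0.0859  0.0021  0.0167] h 0.01025975686713524
chock nose x [-0.0148 -0.0125]
 nose y range [-0.0276  0.0232]
roller top x 0.003094669333452463 slope 0.01408203362765399 hmax 0.06908032737905066 388
```

Still free; continuing in 5 mm steps.

Request:
step_arm(increments=[[[0.1, -0.014, 0.012], [0, 0, 0]], [[0.1, -0.014, 0.012], [0, 0, 0]], [[0.1, -0.014, 0.012], [0, 0, 0]], [[0.1, -0.014, 0.012], [0, 0, 0]], [[0, 0, 0], [0, 0, 0]], [[0, 0, 0], [0, 0, 0]], [[0, 0, 0], [0, 0, 0]], [[0, 0, 0], [0, 0, 0]], [[0, 0, 0], [0, 0, 0]], [[0, 0, 0], [0, 0, 0]]])

```text
clock: 27.95
tool_pos: [0.5409, 0.0183, 0.017]
eef_rot: [0.07, 0.991, -0.009, 0.112]
contact_force: [-8.1, 1.0, 2.7]
opening: 0.002
finger_force: 3.5
```

Request:
step_arm(increments=[[[0.05, -0.007, 0.006], [0, 0, 0]], [[0.05, -0.007, 0.006], [0, 0, 0]], [[0.05, -0.007, 0.006], [0, 0, 0]], [[0, 0, 0], [0, 0, 0]], [[0, 0, 0], [0, 0, 0]], [[0, 0, 0], [0, 0, 0]], [[0, 0, 0], [0, 0, 0]], [[0, 0, 0], [0, 0, 0]], [[0, 0, 0], [0, 0, 0]], [[0, 0, 0], [0, 0, 0]]])

```text
clock: 28.95
tool_pos: [0.5409, 0.0182, 0.017]
eef_rot: [0.07, 0.991, -0.008, 0.11]
contact_force: [-11.3, 1.6, 3.5]
opening: 0.003
finger_force: 4.7
```

```bash
python3 -c "from h import *;look()"
```

```text
t 28.95 F push 10.917849700598362 [-11.3101   1.6279   3.4749] tcp ramp [-0.083   0.0022  0.017 ] h 0.010216427239026028
chock nose x [-0.0124 -0.0094]
 nose y range [-0.0316  0.0266]
roller top x 0.00587884271817498 slope -0.0011132789627770001 hmax 0.06917330316090377 401
```

Request:
step_arm(increments=[[[0.05, -0.007, 0.006], [0, 0, 0]], [[0.05, -0.007, 0.006], [0, 0, 0]], [[0, 0, 0], [0, 0, 0]], [[0, 0, 0], [0, 0, 0]], [[0, 0, 0], [0, 0, 0]], [[0, 0, 0], [0, 0, 0]], [[0, 0, 0], [0, 0, 0]], [[0, 0, 0], [0, 0, 0]], [[0, 0, 0], [0, 0, 0]], [[0, 0, 0], [0, 0, 0]]])

```text
clock: 30.0
tool_pos: [0.5411, 0.0183, 0.017]
eef_rot: [0.07, 0.991, -0.008, 0.11]
contact_force: [-11.0, 1.2, 5.3]
opening: 0.005
finger_force: 5.4
```

```bash
python3 -c "from h import *;look();s=r.get_state();print(s['tool_pos'],s['moment'])"
```

```text
t 30.0 F push 10.291491196311837 [-10.9589   1.2316   5.3228] tcp ramp [-0.0829  0.0023  0.017 ] h 0.010180149578708643
chock nose x [-0.0127 -0.01  ]
 nose y range [-0.0348  0.0202]
roller top x 0.005727681981141356 slope -0.010299768776250324 hmax 0.06892290785237806 376
[0.5411 0.0182 0.017 ] [ 0.2467  2.2545 -0.009 ]
```

Request:
step_arm(increments=[[[0, 0, 0.05], [0, 0, 0]], [[0, 0, 0.05], [0, 0, 0]], [[0, 0, 0.05], [0, 0, 0]], [[0, 0, 0], [0, 0, 0]], [[0, 0, 0], [0, 0, 0]], [[0, 0, 0], [0, 0, 0]], [[0, 0, 0], [0, 0, 0]], [[0, 0, 0], [0, 0, 0]], [[0, 0, 0], [0, 0, 0]], [[0, 0, 0], [0, 0, 0]]])

```text
clock: 31.05
tool_pos: [0.542, 0.0181, 0.018]
eef_rot: [0.07, 0.991, -0.008, 0.11]
contact_force: [-7.8, 0.3, -2.0]
opening: 0.005
finger_force: 4.2
```

```bash
python3 -c "from h import *;look();s=r.get_state();print(s['tool_pos'],s['moment'])"
```

```text
t 31.05 F push 7.967986836812622 [-7.8207  0.2815 -2.0108] tcp ramp [-0.0819  0.0023  0.018 ] h 0.0111107502989415
chock nose x [-0.0118 -0.0097]
 nose y range [-0.0363  0.0177]
roller top x 0.006334592663314355 slope 0.012673053296823247 hmax 0.06883946976384403 386
[0.542  0.0181 0.018 ] [0.3291 2.0156 0.0176]
```

Request:
step_arm(increments=[[[0.05, -0.007, 0.012], [0, 0, 0]], [[0.05, -0.007, 0.012], [0, 0, 0]], [[0.05, -0.007, 0.012], [0, 0, 0]], [[0.05, -0.007, 0.012], [0, 0, 0]], [[0, 0, 0], [0, 0, 0]], [[0, 0, 0], [0, 0, 0]], [[0, 0, 0], [0, 0, 0]], [[0, 0, 0], [0, 0, 0]], [[0, 0, 0], [0, 0, 0]], [[0, 0, 0], [0, 0, 0]]])

```text
clock: 32.1
tool_pos: [0.5428, 0.0181, 0.0182]
eef_rot: [0.07, 0.992, -0.008, 0.109]
contact_force: [-10.1, 2.0, -2.4]
opening: 0.004
finger_force: 5.1
```

```bash
python3 -c "from h import *;look()"
```

```text
t 32.1 F push 10.458202747452733 [-10.052    2.0424  -2.4128] tcp ramp [-0.0812  0.0023  0.0182] h 0.011159204153579927
chock nose x [-0.0109 -0.0077]
 nose y range [-0.0306  0.0192]
roller top x 0.0077255021456053615 slope -0.014233521916517809 hmax 0.0688021621273733 395
```

Request:
step_arm(increments=[[[0.05, -0.007, 0.01], [0, 0, 0]], [[0.05, -0.007, 0.01], [0, 0, 0]], [[0.05, -0.007, 0.01], [0, 0, 0]], [[0.05, -0.007, 0.01], [0, 0, 0]], [[0, 0, 0], [0, 0, 0]], [[0, 0, 0], [0, 0, 0]], [[0, 0, 0], [0, 0, 0]], [[0, 0, 0], [0, 0, 0]], [[0, 0, 0], [0, 0, 0]], [[0, 0, 0], [0, 0, 0]]])

```text
clock: 33.15
tool_pos: [0.5434, 0.018, 0.0182]
eef_rot: [0.07, 0.992, -0.008, 0.108]
contact_force: [-11.3, 2.1, -2.6]
opening: 0.007
finger_force: 6.1
```

```bash
python3 -c "from h import *;look()"
```

```text
t 33.15 F push 11.76784866238456 [-11.3498   2.137   -2.5876] tcp ramp [-0.0805  0.0023  0.0182] h 0.011110331613266439
chock nose x [-0.0104 -0.0076]
 nose y range [-0.0366  0.0154]
roller top x 0.007995670739657748 slope -0.019700800121157335 hmax 0.06838578005607175 387
```

Request:
step_arm(increments=[[[0.05, -0.007, 0.01], [0, 0, 0]], [[0.05, -0.007, 0.01], [0, 0, 0]], [[0.05, -0.007, 0.01], [0, 0, 0]], [[0.05, -0.007, 0.01], [0, 0, 0]], [[0.05, -0.007, 0.01], [0, 0, 0]], [[0, 0, 0], [0, 0, 0]], [[0, 0, 0], [0, 0, 0]], [[0, 0, 0], [0, 0, 0]], [[0, 0, 0], [0, 0, 0]], [[0, 0, 0], [0, 0, 0]]])

```text
clock: 34.2
tool_pos: [0.5442, 0.0178, 0.0183]
eef_rot: [0.07, 0.992, -0.008, 0.107]
contact_force: [-14.1, 1.6, -2.1]
opening: 0.004
finger_force: 7.4
```

```bash
python3 -c "from h import *;look()"
```

```text
t 34.2 F push 14.297124056438633 [-14.0581   1.6288  -2.0999] tcp ramp [-0.0797  0.0023  0.0183] h 0.011054577204884036
chock nose x [-0.0081 -0.005 ]
 nose y range [-0.0256  0.0177]
roller top x 0.008673088018740616 slope 0.005807485278305734 hmax 0.06925541284298342 393
```

14.3 N push reached. Now backing off straight down the slope.

Request:
step_arm(increments=[[[0, 0, 0], [0, 0, 0]], [[-0.1, 0.014, -0.012], [0, 0, 0]], [[-0.1, 0.014, -0.012], [0, 0, 0]], [[-0.2, 0.028, -0.024], [0, 0, 0]], [[-0.3, 0.042, -0.036], [0, 0, 0]], [[-0.5, 0.07, -0.05], [0, 0, 0]], [[-0.8, 0.1, -0.07], [0, 0, 0]], [[-1, 0.14, -0.1], [0, 0, 0]], [[-1, 0.14, 0], [0, 0, 0]], [[-1, 0.14, 0], [0, 0, 0]]])

```text
clock: 35.25
tool_pos: [0.5038, 0.0231, 0.0181]
eef_rot: [0.072, 0.991, -0.009, 0.115]
contact_force: [-0.3, 0.0, 0.1]
opening: 0.004
finger_force: 0.0
```

Request:
step_arm(increments=[[[-1, 0.14, 0.5], [0, 0, 0]], [[-1, 0.1, 1], [0, 0, 0]], [[-1, 0.1, 1], [0, 0, 0]], [[-1, 0.1, 1.5], [0, 0, 0]], [[-1, 0, 1.5], [0, 0, 0]], [[0, 0, 1.5], [0, 0, 0]], [[0, 0, 1.5], [0, 0, 0]], [[0, 0, 0], [0, 0, 0]], [[0, 0, 0], [0, 0, 0]], [[0, 0, 0], [0, 0, 0]]])

```text
clock: 36.25
tool_pos: [0.4511, 0.028, 0.1021]
eef_rot: [0.071, 0.991, -0.009, 0.113]
contact_force: [-0.2, -0.2, -0.2]
opening: 0.005
finger_force: 0.0
```

```bash
python3 -c "
from h import *
look()
p,d=snap('top');Q=cloud('top',d);w=(Q-O)@Ro.from_euler('z',YAW).as_matrix();hsv=cv2.cvtColor(p,cv2.COLOR_RGB2HSV);h=w[...,2]-.041-w[...,0]*np.tan(np.radians(7))
m=(hsv[...,1]>170)&(hsv[...,2]>90)&(hsv[...,0]>18)&(hsv[...,0]<32)&(abs(w[...,0]+.05)<.08)&(abs(w[...,1])<.06)
y=w[m];print('chock top',np.percentile(y,[1,50,99],axis=0))
k=(h>.06)&(h<.08)&(abs(w[...,1])<.055)&(abs(w[...,0])<.03)&(p.min(2)>70); a=w[k]; print('roller',len(a),a.mean(0),np.polyfit(a[:,1],a[:,0],1)[0])
"
```

```text
t 36.25 F push 0.15231408516630776 [-0.1654 -0.2252 -0.1783] tcp ramp [-0.1733 -0.0009  0.1021] h 0.10633387078059374
chock nose x [-0.0118 -0.0082]
 nose y range [-0.0338  0.0294]
roller top x 0.008431808734561577 slope -0.009996783531104584 hmax 0.0690775450072172 400
chock top [[-0.0758 -0.0226  0.0518]
 [-0.0459  0.0031  0.0597]
 [-0.0145  0.0308  0.0799]]
roller 589 [ 0.0099 -0.0011  0.109 ] 0.015383044379494464
```

The roller and chock stayed put after release: roller centre at ramp x of about +17 mm and square, chock flat and central, robot clear. Handing in.

```bash
python3 -c "
from plant import r
print(r.finish_job())"
```

```text
the job is handed in; nothing more can be done
None
```

The job is handed in, with no verdict shown: I pushed the chock home at about 14 N and backed off. The roller then stayed at ramp x of about +17 mm, with about 3 mm of estimated spring compression and the robot clear of everything.

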